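Clamp a bored block in the drilling fixture with its wing nut

TASK

Push the aluminium block that lies in the channel of the drilling fixture along the channel until it is fully home against the end stop, then do up the wing nut clockwise, stroke by stroke, with a fingertip against its wings, until it turns no further and the clamp strap is pressed firmly on the block. Only push: do not take the block, the nut or a wing between the fingers, and do not lift the block. Leave the spare block, the steel bush and the brass nozzle beside the fixture where they are.

Things in the scene. Friction and masses are not known exactly. Their poses are not given: they have to be found in the camera images.
- fixture: drilling fixture fixed to the bench, aluminium base 12 mm thick. Origin on the bench surface under the centre of the block's place (block home: block origin at x 0, y 0, z 12 mm here); +x along the channel to the end stop, +y to the wing nut's side, z up. Channel bed 12 mm above the bench, from x -95 mm; side rails 6 mm higher than the bed, inner faces at y +-22.5 mm
- stop (a point): centre of the end stop's face at the closed end of the channel, 6 mm above the bed (stop 12 mm high, face at fixture x +15 mm). The home block's +x end touches it
- block: loose bored aluminium block, 30 mm along its x (along the channel), 40 mm along y, 22 mm high, about 90 g, lying in the channel short of the stop, up to 5 degrees askew; origin at the centre of its underside
- strap: steel clamp strap 9 mm thick across the fixture, y -19 to +98, over the block x -5 to 15 mm; carries the nut and, 6 mm deep below it over the block, a sprung rubber toe. Origin at its underside over the fixture's origin: 44 mm above the bench at nut 0, 1 mm lower per radian of the nut. Toe meets the home block (top at 34 mm) at nut 4 rad, then yields about 4 N per mm: 8 N at the end
- nut_mid (a point): on the wing nut's vertical axis (fixture x 5, y 58 mm), mid-height of the wings; 71 mm above the bench at joint 0. Frame turns with the nut: two steel wings along its +x and -x, 5 mm thick, from the hub (radius 12) to radius 38 mm, ends round discs of 20 mm, +-10 mm high about this point. Strap's top lies 18 mm below. Friction about 0.05 N m (2 N at a wing); stays where it is left
- keeper (a point): tip of the fixed dark keeper arm, on its top side, 91 mm above the bench at fixture x -5, y 58 mm. The arm is 16 mm wide, 5 mm thick and runs level from here over the nut's centre along fixture +x to a post at x 53 to 63 mm. So a finger can reach the wings all round the nut except on its +x side, where the arm bars the way
- nut (a joint): turn of the wing nut, rad: grows as it is turned clockwise seen from above (tightening, strap goes down); starts anywhere from 0 to 1.2; its end is at 6.0, where it turns no further
- spare_block: loose bored aluminium block like the other (30 x 40 x 22 mm), on the bench on the fixture's -y side, to be left alone; origin at the centre of its underside
- bush: loose flanged steel bush, 34 mm diameter, 28 mm high, on the bench on the +y side of the channel, to be left alone; origin at the centre of its underside
- brass_nozzle: loose brass nozzle, 29 mm diameter, 52 mm high, standing on the bench on the fixture's -y side, to be left alone; origin at the centre of its underside
There are look-alikes about, which are no part of the job. Leave any blue look-alike of the block alone.

How it is judged:
By the outcome, as a careful person would: the job done as asked, in the order asked, and still so for the second after the job is handed in, with the robot touching nothing.
It also fails if it takes over 54 s, if anything falls off the work surface, if the arm or the gripper's body presses on something with over 40 N, if the wrist force passes 120 N, or if a joint passes its speed limit or range.

ROBOT

A 6-joint arm with a two-finger parallel gripper is mounted at the origin on a cart in front of the work surface, level with it; the furniture and walls round the work are solid. World frame = base frame: x ahead of the robot, y to its left, z up, the work surface at z = 0. Lengths are in m, angles in rad, forces in N, time in s.
With the tool pointing down it reaches from about 0.3 to 0.875 m from the base axis. Payload 6.4 kg.
Tool frame: the origin (TCP) lies midway between the tips of the shut fingers; the grasp point (between the pads) lies 19 mm behind it (grasp_offset is the distance from the TCP to the grasp point, in m); z points along the fingers, y is the line along which they close (so a half turn about z gives the same grasp; the last joint's range is limited). The gripper opens to 85 mm and grips with 20 to 120 N. Pads are 22 mm wide; open, the fingers measure 114 mm over their backs; the gripper's body (76 mm by 85 mm) begins 54 mm behind the grasp point. The pads swing forward as they close: fully open they stand 13 mm farther back than shut.
Start: joints at [-1.437, 0.181, 1.607, -0, 1.354, -0.206], TCP at [0.192, -0.542, 0.231] pointing down, gripper open.
Joint ranges: [-2.99, 2.99], [-0.89, 2.07], [0.3, 2.58], [-1.14, 4.28], [0, 2.63], [-3.12, 3.12]. Speed limits (rad/s): [2.57, 2.57, 3.01, 3.14, 3.14, 3.14].

INTERFACE

Orientations are given as a unit quaternion [w, x, y, z].
In Python, from bench import * gives the robot as it stands. The module is installed in compiled form; this text tells all that it offers.
- The arm moves only by the tool servo_tool, never from a script. Its argument "commands" is text: rows parted by semicolons, each of 7 numbers parted by spaces: the turn, a rotation vector about the tool's x, y, z in rad, then the shift along the tool's x, y, z in mm, then the opening, from 0 (shut) to 1 (fully open). In form: wx wy wz dx dy dz claw; .... A call has 1 to 5 rows; each row shifts and turns the commanded pose from where the row before left it, along the tool's axes as they then stand; what a row does not reach is not made up. A row lasts 1/8 s, in which the tool goes at most 62.5 mm and 10.7 degrees, less where a joint would pass 70% of its speed; a pose out of reach is approached as far as the arm can. A call with a gripper value outside its range is refused whole. The fingers move at their own pace and stop on an object; the grip force is fixed at half the most. Time passes only in rows, so rows that do not move let the fingers close. It gives the time, the measured TCP pose, the force, the opening and the grip force at its end, in the units of the state.
- get_obs(): the state, without advancing time (a new reading comes with each control period).
- camera(name): name is "side" or "top" or "wrist"; returns the picture (400x640x3 uint8, blue, green, red); there is no depth.
- calibration(name): a dict with "fx", "fy", "cx", "cy" (pixels), "R" (3x3) and "t" (3): a world point X has camera coordinates R X + t. Camera axes: x right, y down, z forward; pixel columns grow to the right and rows downward; lengths in m; the calibration is good to about 2 mm. A picture is of the moment at which its call begins: read the wrist's pose just before it. calibration takes no time and is no camera call; for the wrist camera it gives the pose at the moment of the call.
- hand_in(): hands the job in; it is judged then, once.
The state is a dict: "time_s": time; "q": joint angles; "dq": joint speeds; "joint_efforts": joint torques, N m; "eef_pos": TCP position; "eef_rot": TCP orientation; "wrist_force": force on the tool from outside, world axes, zero at the start; "torque": the same for the moment, N m; "opening": opening from 0.0 (shut) to 1.0 (fully open); "grasp_force": force on a finger pad.
Only numpy, scipy, OpenCV 4.12 (cv2) and the standard library are available. Lean on these libraries where they do the work, as an engineer would, in place of code of your own. Each camera call takes 0.05 s, during which the arm holds its last target. There are 200 camera calls.

## Working session

There is one attempt and no reset: what is moved stays moved. The work goes in short steps, Python scripts to look and compute and a tool call to move; the robot and the scene stay as the last step left them, time stands still between calls to the robot, and variables do not carry over. Pictures are saved under pics/ and viewed, at most 10 in all, crops included, and the job is handed in when it is done.

Besides the shell and the picture viewer there is one more tool, called after "Request:" by a JSON object that holds its "api" and its "payload". servo_tool: Moves the arm, as the interface text tells. Its arguments: {"type":"object","properties":{"commands":{"type":"string"}},"required":["commands"]}

```bash
mkdir -p pics; python3 - <<'E'
from bench import *
import cv2,numpy as np
o=get_obs();print(o)
for n in("top","side"):
    im=camera(n);cv2.imwrite(f"pics/{n}0.png",im);c=calibration(n);print(n,c)
E
```

```text
{'time_s': 0.0, 'q': array([-1.43728900e+00,  1.81527741e-01,  1.60800209e+00,  3.12717646e-05,
        1.35376287e+00, -2.06307323e-01]), 'dq': array([ 2.03779782e-03,  1.05074745e-03, -3.73126943e-04, -1.08721573e-04,
       -8.40311932e-05, -8.18013949e-04]), 'joint_efforts': array([-1.53551773e-03, -4.44865680e+01, -3.51346064e+01, -2.95389782e-04,
        9.21854982e-03, -1.21741192e-05]), 'eef_pos': array([ 0.19160376, -0.54157003,  0.23039447]), 'eef_rot': array([-8.48907034e-04,  9.85600657e-01,  1.69087618e-01,  4.61901923e-05]), 'wrist_force': array([ 0.23987139,  0.20363166, -0.54380266]), 'torque': array([-0.00971458, -0.00351281, -0.04915515]), 'grasp_force': 0.0, 'opening': 1.0027569628156734}
top {'fx': 432.2301062768405, 'fy': 432.2301062768405, 'cx': 318.10084985127094, 'cy': 193.4565387714275, 'R': array([[-0.01490498, -0.99960615,  0.02377798],
       [-0.9956693 ,  0.01265546, -0.09210039],
       [ 0.0917632 , -0.02504776, -0.99546578]]), 't': array([-0.00850095,  0.5375591 ,  0.93834516])}
side {'fx': 498.1843167157061, 'fy': 498.1843167157061, 'cx': 333.1555751012401, 'cy': 202.26475710314472, 'R': array([[-0.83595039, -0.54877929,  0.00531422],
       [-0.22031364,  0.3267015 , -0.91909087],
       [ 0.50264187, -0.76948516, -0.39400981]]), 't': array([0.4247971 , 0.20177357, 0.60945256])}
```

View pics/top0.png

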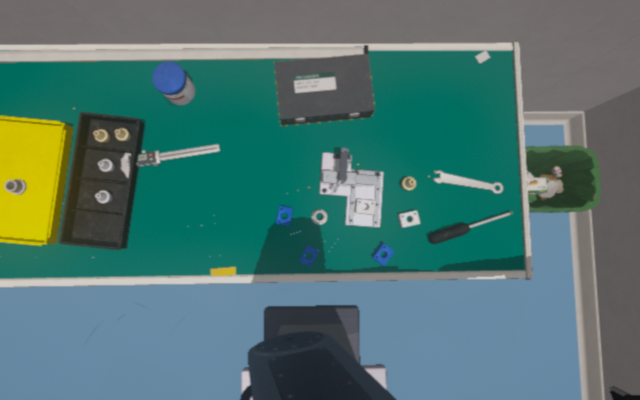

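View pics/side0.png

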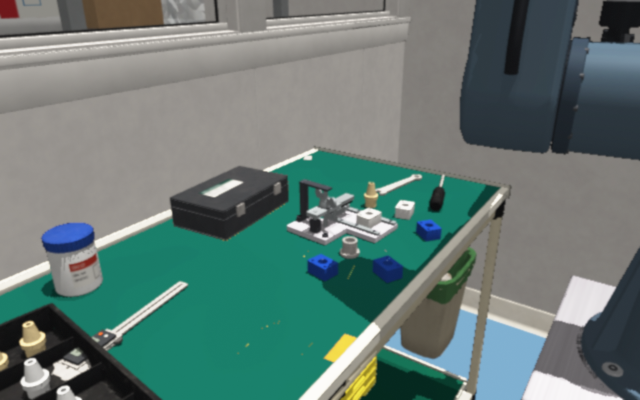

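The top view shows the fixture at about (320-383, 150-228). Its channel opens downward at about (365, 227), and the dark keeper is at (342, 165). The block is at (365, 207), the spare at (409, 218), the nozzle at (409, 183) and the bush at (319, 216).

```bash
python3 - <<'E'
import cv2,numpy as np
a=cv2.imread("pics/top0.png")[140:240,305:425];b=cv2.imread("pics/side0.png")[170:250,280:400]
a=cv2.resize(a,None,fx=6,fy=6,interpolation=cv2.INTER_CUBIC)
b=cv2.resize(b,None,fx=6,fy=6,interpolation=cv2.INTER_CUBIC)
cv2.imwrite("pics/topz.png",a);cv2.imwrite("pics/sidez.png",b)
E
```

```text
(no output)
```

View pics/topz.png

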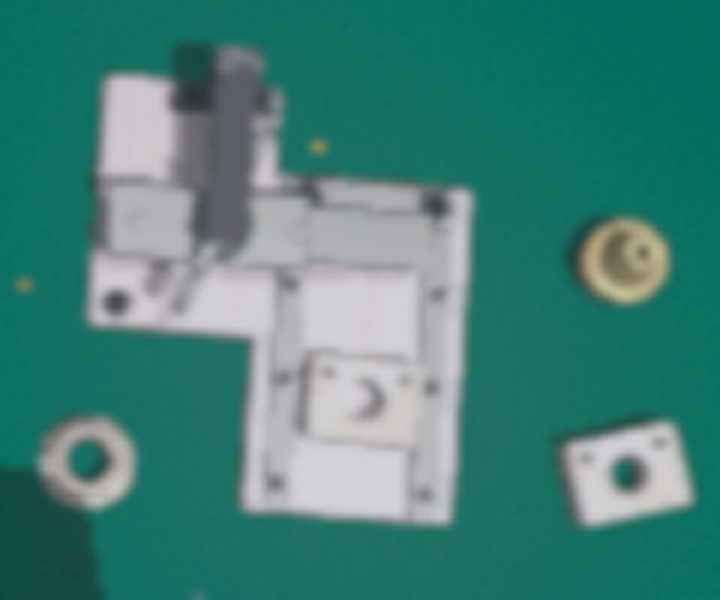

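View pics/sidez.png

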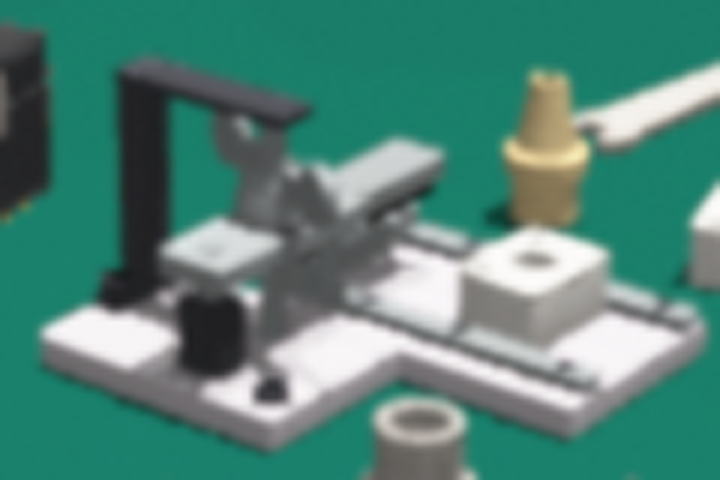

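Zoomed top: the base corners are at crop (243,510), (450,523) and (473,190), and the block is at about (365,397). The nut wing pokes out from under the keeper at about (180,280). The side view shows one wing pointing toward −x and slightly +y, and the other partly behind it toward the keeper post.

```bash
cat > h.py <<'E'
from bench import *
import cv2,numpy as np
from scipy.spatial.transform import Rotation as Ro
def ray(c,u,v,z):
    R,t=np.array(c["R"]),np.array(c["t"]);C=-R.T@t
    d=R.T@np.array([(u-c["cx"])/c["fx"],(v-c["cy"])/c["fy"],1]);return C+d*(z-C[2])/d[2]
def proj(c,X):
    p=np.array(c["R"])@X+np.array(c["t"]);return np.array([c["fx"]*p[0]/p[2]+c["cx"],c["fy"]*p[1]/p[2]+c["cy"]])
def yaw():
    q=get_obs()["eef_rot"];return Ro.from_quat([*q[1:],q[0]])
E
python3 - <<'E'
from h import *
c=calibration("top")
def P(u,v,z):return (ray(c,305+u/6,140+v/6,z)*1000).round(1)
for n,u,v,z in[("BL",243,510,.012),("BR",450,523,.012),("TR",473,190,.012),("L1",88,325,.012),("Lin",250,335,.012),("TL",105,76,.012),
 ("keeptip L",205,245,.091),("keeptip R",243,248,.091),("wing",165,285,.071),("wing2",192,285,.071),
 ("b1",315,352,.034),("b2",424,358,.034),("b4",312,432,.034),("b3",412,445,.034),("spare",628,472,.022),("noz",625,260,.04),("bush",88,462,.028)]: print(n,P(u,v,z))
w=calibration("wrist");R=np.array(w["R"]);print(-R.T@w["t"],R)
print(get_obs()["eef_pos"],yaw().as_matrix().round(3))
E
```

```text
BL [466.6 -76.8  12. ]
BR [ 460.6 -154.4   12. ]
TR [ 586.5 -166.7   12. ]
L1 [536.9 -19.8  12. ]
Lin [532.4 -80.8  12. ]
TL [631.8 -27.7  12. ]
keeptip L [557.1 -58.5  91. ]
keeptip R [555.9 -71.7  91. ]
wing [545.5 -45.6  71. ]
wing2 [545.3 -55.1  71. ]
b1 [ 523.9 -102.6   34. ]
b2 [ 521.1 -142.8   34. ]
b4 [ 494.4 -100.8   34. ]
b3 [ 489.2 -137.5   34. ]
spare [ 478.5 -219.8   22. ]
noz [ 555.9 -217.1   40. ]
bush [484.8 -18.5  28. ]
[ 0.25600124 -0.51998856  0.37271431] [[ 0.33298198 -0.94293185 -0.00159129]
 [-0.90822836 -0.3211797   0.26826267]
 [-0.2534645  -0.08788138 -0.96334449]]
[ 0.19161825 -0.54161122  0.23048789] [[ 0.943  0.333 -0.   ]
 [ 0.333 -0.943  0.002]
 [ 0.    -0.002 -1.   ]]
```

Request:
{"api": "servo_tool", "payload": {"commands": "0 0 0 48.4 -29.5 0 0; 0 0 0 48.4 -29.5 0 0; 0 0 0 48.4 -29.5 0 0; 0 0 0 48.4 -29.5 0 0; 0 0 0 48.4 -29.5 0 0"}}

```text
time_s: 0.72
eef_pos: [0.3714, -0.3207, 0.2311]
eef_rot: [-0.0, 0.986, 0.169, 0.0]
wrist_force: [1.0, -0.8, -0.2]
opening: 0.001
grasp_force: 0.0
```

Request:
{"api": "servo_tool", "payload": {"commands": "0 0 0 48.4 -29.5 0 0; 0 0 0 48.4 -29.5 0 0; 0 0 0 48.4 -29.5 0 0; 0 0 0 48.4 -29.5 0 0; 0 0 0 48.4 -29.5 0 0"}}

```text
time_s: 1.35
eef_pos: [0.5505, -0.101, 0.231]
eef_rot: [-0.0, 0.986, 0.169, -0.0]
wrist_force: [0.4, -1.9, -0.3]
opening: -0.003
grasp_force: 0.0
```

Request:
{"api": "servo_tool", "payload": {"commands": "0 0 0.14 0 0 0 0; 0 0 0.14 0 0 0 0; 0 0 0.14 0 0 0 0; 0 0 0 0 0 0 0"}}

```text
time_s: 1.85
eef_pos: [0.5494, -0.1025, 0.2308]
eef_rot: [-0.0, 0.999, -0.039, -0.0]
wrist_force: [-0.7, -1.5, -0.6]
opening: -0.0
grasp_force: 0.0
```

```bash
python3 - <<'E'
from h import *
c=calibration("wrist");im=camera("wrist");cv2.imwrite("pics/w1.png",im)
import pickle;pickle.dump(c,open("w1.pkl","wb"))
o=get_obs();print(o["eef_pos"],yaw().as_matrix().round(3),c["fx"],o["q"],o["opening"],o["time_s"])
E
```

```text
[ 0.54944629 -0.10258139  0.23091551] [[ 0.997 -0.077 -0.001]
 [-0.077 -0.997  0.   ]
 [-0.001 -0.    -1.   ]] 292.802457437445 [-3.96927115e-01  1.46006743e-01  1.64769493e+00  7.48348609e-06
  1.34863673e+00  1.25121402e+00] 0.0024170201051493426 1.9
```

View pics/w1.png

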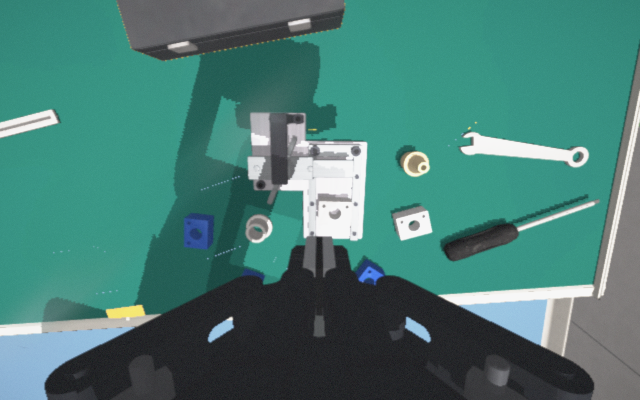

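The wrist view shows the fixture at (250-367, 112-240). A wing lies at (275,193), pointing to −x and slightly +y, and the other wing shows at (293,148). I'll zoom in for the wing angle.

```bash
python3 - <<'E'
import cv2
b=cv2.imread("pics/w1.png")[105:245,240:380]
cv2.imwrite("pics/w1z.png",cv2.resize(b,(600,600),interpolation=cv2.INTER_CUBIC))
E
```

```text
(no output)
```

View pics/w1z.png

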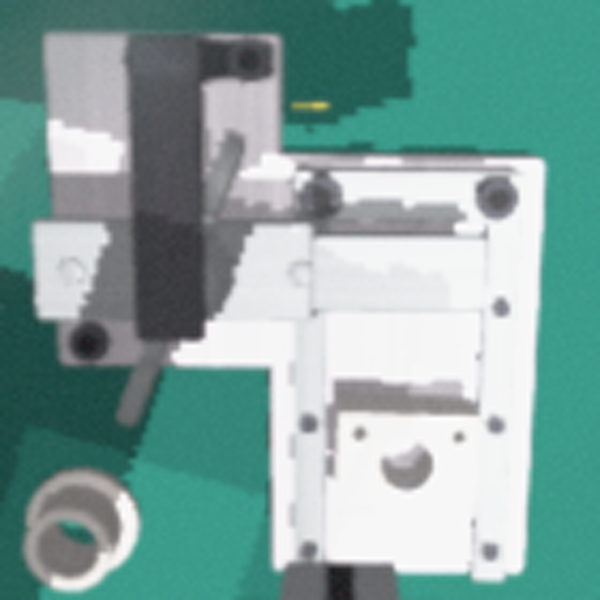

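The zoom shows the wing ends at crop (130,418) and (236,140), and the keeper tip at (135-203, 338). The block's far edge is at row 412 and its corners at x 335 and 478.

```bash
python3 - <<'E'
from h import *
import pickle
c=pickle.load(open("w1.pkl","rb"));k=140/600
def P(u,v,z):return (ray(c,240+u*k,105+v*k,z)*1000)[:2].round(1)
A=np.radians(-4.7);M=np.array([[np.cos(A),np.sin(A)],[-np.sin(A),np.cos(A)]]);O=np.array([558.3,-123.4])
for n,u,v,z in[("w-",130,418,.074),("w+",236,140,.074),("kL",135,338,.091),("kR",203,338,.091),("BR",525,572,.012),("TR",545,158,.012),("TL",45,33,.012),("Lin",272,365,.012),("nearL",62,365,.012),
 ("bTL",335,412,.034),("bTR",478,412,.034),("bBL",327,562,.034),("bBR",472,570,.034),("bush",75,512,.028),("finger",340,575,.231)]:
    p=P(u,v,z);print(n,p,(M@(p-O)).round(1))
E
```

```text
w- [536.3 -50.5] [-27.9  70.9]
w+ [601.3 -83.5] [39.6 43.3]
kL [559.8 -57.3] [-3.9 66. ]
kR [558.5 -72.8] [-3.9 50.4]
BR [ 460.4 -154.3] [-95.  -38.8]
TR [ 586.1 -164.8] [ 31.1 -39. ]
TL [630.9 -28.7] [ 64.6 100.3]
Lin [532.3 -82.3] [-29.3  38.8]
nearL [537.2 -20.3] [-29.5 101. ]
bTL [ 522.6 -100.2] [-37.5  20.2]
bTR [ 519.4 -140.2] [-37.4 -19.9]
bBL [477.7 -94.3] [-82.7  22.4]
bBR [ 471.8 -136.2] [-85.2 -19.8]
bush [496.6 -21.9] [-69.8  96.1]
finger [ 557.2 -104.1] [-2.7 19.1]
```

Request:
{"api": "servo_tool", "payload": {"commands": "0 0 0.005 -41 10 0 0; 0 0 0 -41 10 0 0; 0 0 0 0 0 60 0; 0 0 0 0 0 60 0; 0 0 0 0 0 50 0"}}

```text
time_s: 2.52
eef_pos: [0.4657, -0.1157, 0.0596]
eef_rot: [-0.0, 0.999, -0.041, -0.0]
wrist_force: [-0.2, -0.5, -0.2]
opening: 0.002
grasp_force: 0.0
```

Request:
{"api": "servo_tool", "payload": {"commands": "0 0 0 0 0 30 0; 0 0 0 0 0 9 0; 0 0 0 10 0 0 0; 0 0 0 8 0 0 0; 0 0 0 8 0 0 0"}}

```text
time_s: 3.15
eef_pos: [0.494, -0.1186, 0.0237]
eef_rot: [0.001, 0.999, -0.042, 0.001]
wrist_force: [-0.9, 0.3, 0.2]
opening: -0.001
grasp_force: 0.3
```

Request:
{"api": "servo_tool", "payload": {"commands": "0 0 0 6 0 0 0; 0 0 0 6 0 0 0; 0 0 0 6 0 0 0; 0 0 0 6 0 0 0; 0 0 0 4 0 0 0"}}

```text
time_s: 3.78
eef_pos: [0.5205, -0.1205, 0.0222]
eef_rot: [-0.0, 0.999, -0.043, 0.0]
wrist_force: [-1.0, 0.5, 0.9]
opening: -0.0
grasp_force: 0.6
```

Request:
{"api": "servo_tool", "payload": {"commands": "0 0 0 3 0 0 0; 0 0 0 2 0 0 0; 0 0 0 1 0 0 0; 0 0 0 1 0 0 0; 0 0 0 0 0 0 0"}}

```text
time_s: 4.4
eef_pos: [0.5272, -0.121, 0.0223]
eef_rot: [-0.0, 0.999, -0.043, 0.0]
wrist_force: [-0.6, 0.1, -0.2]
opening: -0.0
grasp_force: 0.1
```

```bash
python3 - <<'E'
from h import *
o=get_obs();print(o["eef_pos"],o["wrist_force"],o["time_s"])
a=camera("top")[160:235,335:395];b=camera("side")[185:245,320:400]
a=cv2.resize(a,(480,600),interpolation=cv2.INTER_CUBIC);b=cv2.resize(b,(800-480,240),interpolation=cv2.INTER_CUBIC)
b=cv2.copyMakeBorder(b,0,360,0,0,cv2.BORDER_CONSTANT);cv2.imwrite("pics/p1.png",cv2.hconcat([a,b]))
E
```

```text
[ 0.52715313 -0.12102278  0.022291  ] [-0.55760568  0.06990761 -0.18451159] 4.4
```

View pics/p1.png

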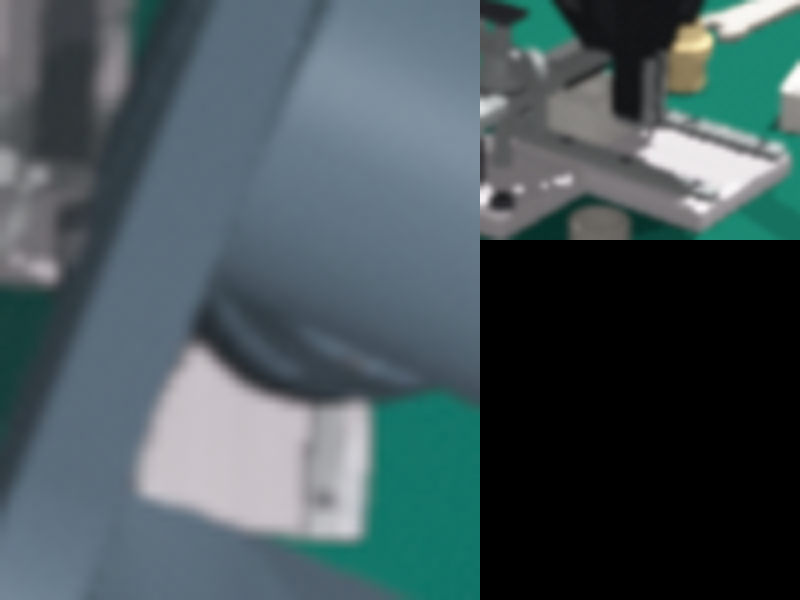

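In the side inset the finger is behind the block, which is under the strap's edge but not yet at the stop, and the contact force is about 1 N. I'll continue in small steps until the force rises.

Request:
{"api": "servo_tool", "payload": {"commands": "0 0 0 1.5 0 0 0; 0 0 0 1 0 0 0; 0 0 0 1 0 0 0; 0 0 0 0.5 0 0 0; 0 0 0 0.5 0 0 0"}}

```text
time_s: 5.12
eef_pos: [0.5316, -0.1214, 0.0223]
eef_rot: [-0.0, 0.999, -0.043, -0.0]
wrist_force: [-1.9, 0.2, -0.3]
opening: 0.002
grasp_force: 0.5
```

Request:
{"api": "servo_tool", "payload": {"commands": "0 0 0 0.5 0 0 0; 0 0 0 0.5 0 0 0; 0 0 0 0.5 0 0 0"}}

```text
time_s: 5.5
eef_pos: [0.5319, -0.1213, 0.0221]
eef_rot: [-0.0, 0.999, -0.042, -0.001]
wrist_force: [-7.8, -0.4, 5.5]
opening: 0.0
grasp_force: 3.6
```

Request:
{"api": "servo_tool", "payload": {"commands": "0 0 0 0.5 0 0 0; 0 0 0 0.5 0 0 0; 0 0 0 0 0 0 0"}}

```text
time_s: 5.88
eef_pos: [0.5319, -0.1213, 0.022]
eef_rot: [-0.0, 0.999, -0.042, -0.002]
wrist_force: [-10.1, 0.2, 6.7]
opening: -0.003
grasp_force: 4.9
```

The block has stalled against the stop: 10 N, with the TCP where the geometry predicts. Next I back off and plan the strokes.

Request:
{"api": "servo_tool", "payload": {"commands": "0 0 0 -20 0 0 0; 0 0 0 -20 0 0 0; 0 0 0 0 0 -40 0; 0 0 0 0 0 0 0"}}

```text
time_s: 6.38
eef_pos: [0.4969, -0.1195, 0.0653]
eef_rot: [0.001, 0.999, -0.043, 0.003]
wrist_force: [-0.7, 0.6, 0.6]
opening: -0.002
grasp_force: 0.0
```

```bash
cat >> h.py <<'E'
A=np.radians(-4.7);M=np.array([[np.cos(A),np.sin(A)],[-np.sin(A),np.cos(A)]]);O=np.array([558.3,-123.4])
def fx(): 
    p=get_obs()["eef_pos"]*1000; return np.array([*(M@(p[:2]-O)),p[2]])
def c(th,hx=11,hy=11,r=28,gap=0):
    a=np.radians(th);u=np.array([np.cos(a),np.sin(a)]);n=np.array([-u[1],u[0]])
    return np.array([5,58])+r*u+n*(2.5+hx*abs(n[0])+hy*abs(n[1])+gap)
def rows(pts):
    R=yaw().as_matrix();W=M.T
    d=np.diff(np.array(pts),axis=0)
    for e,p in zip(d,pts[1:]):
        w=np.array([*(W@e),0]);print((R.T@w).round(1)[:2],"->",np.round(p,1))
E
python3 - <<'E'
from h import *
p=fx();print(p,yaw().as_matrix().round(3),get_obs()["q"].round(2))
S=c(157.8,gap=9)
rows([p[:2],S]+[c(t) for t in (157.8,150,140,130,120,110,100,90,80,70,60,50,40)])
E
```

```text
[-61.49453765  -1.15641715  65.26159728] [[ 0.996 -0.085  0.007]
 [-0.085 -0.996 -0.003]
 [ 0.007  0.002 -1.   ]] [-0.47  0.26  1.89  0.    0.98  1.19]
[ 30.7 -45.9] -> [-30.7  44.7]
[ 3.4 -8.3] -> [-27.3  53. ]
[-0.7 -3.8] -> [-28.   56.8]
[-0.  -5.4] -> [-28.   62.2]
[ 1.2 -5.7] -> [-26.8  67.9]
[ 2.6 -5.6] -> [-24.2  73.5]
[ 4.  -5.2] -> [-20.2  78.6]
[ 5.3 -4.3] -> [-14.9  82.9]
[ 6.4 -3.1] -> [-8.5 86. ]
[ 3.3 -2.2] -> [-5.1 88.2]
[ 4.1 -1.8] -> [-1. 90.]
[ 4.8 -1. ] -> [ 3.8 91. ]
[ 5.4 -0. ] -> [ 9.2 91. ]
[5.7 1.2] -> [14.9 89.8]
```

Request:
{"api": "servo_tool", "payload": {"commands": "0 0 0 15.5 -23 2 0; 0 0 0 15.5 -23 2 0; 0 0 0 3.4 -8.3 0 0; 0 0 0 -0.7 -3.8 0 0; 0 0 0 0 -5.4 0 0"}}

```text
time_s: 7.0
eef_pos: [0.5327, -0.0583, 0.0581]
eef_rot: [0.0, 0.999, -0.043, -0.0]
wrist_force: [0.5, -2.2, 0.5]
opening: 0.003
grasp_force: 0.7
```

Request:
{"api": "servo_tool", "payload": {"commands": "0 0 0 1.2 -5.7 0 0; 0 0 0 2.6 -5.6 0 0; 0 0 0 4 -5.2 0 0; 0 0 0 5.3 -4.3 0 0; 0 0 0 6.4 -3.1 0.5 0"}}

```text
time_s: 7.62
eef_pos: [0.5549, -0.0353, 0.0577]
eef_rot: [-0.0, 0.999, -0.042, -0.0]
wrist_force: [-2.3, -0.6, -0.8]
opening: 0.003
grasp_force: 0.7
```

Request:
{"api": "servo_tool", "payload": {"commands": "0 0 0 3.3 -2.2 0 0; 0 0 0 4.1 -1.8 0 0; 0 0 0 4.8 -1 0.5 0; 0 0 0 5.4 0 0 0; 0 0 0 5.7 1.2 0 0"}}

```text
time_s: 8.25
eef_pos: [0.5782, -0.0337, 0.0571]
eef_rot: [-0.0, 0.999, -0.043, -0.0]
wrist_force: [-2.6, 0.5, 0.1]
opening: 0.002
grasp_force: 1.1
```

```bash
python3 - <<'E'
from h import *
print(fx(),get_obs()["wrist_force"])
a=camera("top")[140:240,305:405];b=camera("side")[170:250,280:400]
a=cv2.resize(a,(400,400),interpolation=cv2.INTER_CUBIC);b=cv2.resize(b,(400,267),interpolation=cv2.INTER_CUBIC)
b=cv2.copyMakeBorder(b,0,133,0,0,cv2.BORDER_CONSTANT);cv2.imwrite("pics/p2.png",cv2.hconcat([a,b]))
E
```

```text
[12.46000777 91.05601445 57.0891272 ] [-2.554581    0.51198247  0.08722597]
```

View pics/p2.png

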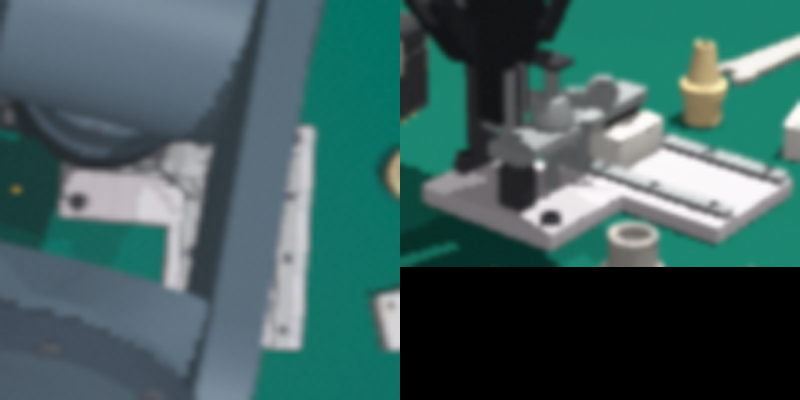

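The side inset shows the strap lower, the block under the strap at the stop, and the opposite wing now swung round to −x/−y at about (600,90). Stroke 1 worked. Now I lift over and prepare stroke 2.

Request:
{"api": "servo_tool", "payload": {"commands": "0 0 0 -5 -2 0 0; 0 0 0 0 0 -30 0; 0 0 0 0 0 -30 0; 0 0 0 0 0 0 0"}}

```text
time_s: 8.85
eef_pos: [0.5756, -0.0319, 0.1204]
eef_rot: [0.001, 0.999, -0.043, 0.003]
wrist_force: [1.6, -0.1, 0.4]
opening: 0.001
grasp_force: 0.0
```

```bash
python3 - <<'E'
from h import *
p=fx();print(p,yaw().as_matrix().round(3),get_obs()["wrist_force"])
rows([p[:2],c(232,gap=9)]+[c(t) for t in range(230,39,-10)])
E
```

```text
[  9.72044567  92.59887971 120.42610986] [[ 0.996 -0.085  0.007]
 [-0.085 -0.996 -0.002]
 [ 0.007  0.001 -1.   ]] [ 1.55358388 -0.08387266  0.43015018]
[-0.5 73.3] -> [ 9.  19.3]
[-8.2 -5.6] -> [ 0.8 25. ]
[-5.7 -1.2] -> [-4.9 26.2]
[-5.6 -2.6] -> [-10.5  28.8]
[-5.2 -4. ] -> [-15.6  32.8]
[-4.3 -5.3] -> [-19.9  38.1]
[-3.1 -6.4] -> [-23.   44.5]
[-2.2 -3.3] -> [-25.2  47.9]
[-1.8 -4.1] -> [-27.  52.]
[-1.  -4.8] -> [-28.   56.8]
[-0.  -5.4] -> [-28.   62.2]
[ 1.2 -5.7] -> [-26.8  67.9]
[ 2.6 -5.6] -> [-24.2  73.5]
[ 4.  -5.2] -> [-20.2  78.6]
[ 5.3 -4.3] -> [-14.9  82.9]
[ 6.4 -3.1] -> [-8.5 86. ]
[ 3.3 -2.2] -> [-5.1 88.2]
[ 4.1 -1.8] -> [-1. 90.]
[ 4.8 -1. ] -> [ 3.8 91. ]
[ 5.4 -0. ] -> [ 9.2 91. ]
[5.7 1.2] -> [14.9 89.8]
```

Request:
{"api": "servo_tool", "payload": {"commands": "0 0 0 0 37 0 0; 0 0 0 0 36.5 0 0; 0 0 0 0 0 31 0; 0 0 0 0 0 30 0; 0 0 0 0 0 0 0"}}

```text
time_s: 9.48
eef_pos: [0.5648, -0.1039, 0.0534]
eef_rot: [-0.001, 0.999, -0.043, -0.003]
wrist_force: [0.2, -0.2, -0.1]
opening: -0.001
grasp_force: 0.0
```

Request:
{"api": "servo_tool", "payload": {"commands": "0 0 0 -8.2 -5.6 0 0; 0 0 0 -5.7 -1.2 0 0; 0 0 0 -5.6 -2.6 0 0; 0 0 0 -5.2 -4 0 0; 0 0 0 -4.3 -5.3 0 0"}}

```text
time_s: 10.1
eef_pos: [0.5397, -0.0835, 0.0567]
eef_rot: [0.0, 0.999, -0.043, 0.0]
wrist_force: [1.2, -0.8, 0.7]
opening: 0.003
grasp_force: 0.7
```

```bash
python3 - <<'E'
from h import *
print(fx(),get_obs()["wrist_force"],get_obs()["torque"])
E
```

```text
[-21.80644513  38.25699176  56.68942265] [ 1.19853215 -0.81344495  0.66453501] [-0.20616235 -0.13133661  0.00846064]
```

Request:
{"api": "servo_tool", "payload": {"commands": "0 0 0 -1.2 -6.4 0 0; 0 0 0 -2.2 -3.3 0 0; 0 0 0 -1.8 -4.1 0 0; 0 0 0 -1 -4.8 0 0; 0 0 0 0 -5.4 0 0"}}

```text
time_s: 10.72
eef_pos: [0.5353, -0.0587, 0.0561]
eef_rot: [-0.0, 0.999, -0.043, -0.0]
wrist_force: [-1.3, -1.7, -0.6]
opening: 0.001
grasp_force: 0.8
```

Request:
{"api": "servo_tool", "payload": {"commands": "0 0 0 1.2 -5.7 0 0; 0 0 0 2.6 -5.6 0 0; 0 0 0 4 -5.2 0 0; 0 0 0 5.3 -4.3 0 0; 0 0 0 6.4 -3.1 0 0"}}

```text
time_s: 11.35
eef_pos: [0.5572, -0.0366, 0.0561]
eef_rot: [-0.0, 0.999, -0.043, -0.0]
wrist_force: [-1.8, -1.9, 0.0]
opening: 0.002
grasp_force: 1.2
```

Request:
{"api": "servo_tool", "payload": {"commands": "0 0 0 3.3 -2.2 0 0; 0 0 0 4.1 -1.8 0 0; 0 0 0 4.8 -1 0 0; 0 0 0 5.4 0 0 0; 0 0 0 0 0 0 0"}}

```text
time_s: 11.98
eef_pos: [0.5756, -0.0335, 0.0563]
eef_rot: [-0.0, 0.999, -0.043, 0.0]
wrist_force: [-0.6, 0.1, -0.1]
opening: 0.002
grasp_force: 0.5
```

```bash
python3 - <<'E'
from h import *
print(fx(),get_obs()["wrist_force"],get_obs()["torque"])
E
```

```text
[ 9.88922355 91.05337778 56.27844941] [-0.58992989  0.11049151 -0.1167439 ] [0.12184053 0.18509056 0.06131066]
```

Request:
{"api": "servo_tool", "payload": {"commands": "0 0 0 -5 -2 0 0; 0 0 0 0 0 -30 0; 0 0 0 0 0 -30 0; 0 0 0 0 0 0 0"}}

```text
time_s: 12.48
eef_pos: [0.5726, -0.0316, 0.1194]
eef_rot: [0.001, 0.999, -0.043, 0.003]
wrist_force: [0.4, -0.4, 0.1]
opening: -0.001
grasp_force: 0.0
```

```bash
python3 - <<'E'
from h import *
p=fx();print(p)
rows([p[:2],c(240,gap=9)]+[c(t) for t in (240,230,220,215,210,205,200,196,192,188)])
E
```

```text
[  6.6964197   92.70592727 119.44017514]
[ 7.5 72.2] -> [14.  20.5]
[-7.8 -4.5] -> [ 6.2 25. ]
[-5.4  0. ] -> [ 0.8 25. ]
[-5.7 -1.2] -> [-4.9 26.2]
[-2.8 -1.1] -> [-7.7 27.3]
[-2.8 -1.5] -> [-10.5  28.8]
[-2.7 -1.8] -> [-13.1  30.7]
[-2.5 -2.2] -> [-15.6  32.8]
[-1.8 -2. ] -> [-17.5  34.8]
[-1.7 -2.2] -> [-19.2  37. ]
[-1.5 -2.3] -> [-20.7  39.3]
```

Request:
{"api": "servo_tool", "payload": {"commands": "0 0 0 3.5 36 0 0; 0 0 0 4 36 0 0; 0 0 0 0 0 31 0; 0 0 0 0 0 30 0; 0 0 0 0 0 0 0"}}

```text
time_s: 13.1
eef_pos: [0.5691, -0.1036, 0.0521]
eef_rot: [-0.0, 0.999, -0.043, -0.003]
wrist_force: [-0.9, -3.6, -2.2]
opening: -0.002
grasp_force: 1.6
```

Request:
{"api": "servo_tool", "payload": {"commands": "0 0 0 -7.8 -4.5 0 0; 0 0 0 -5.4 0 0 0; 0 0 0 -5.7 -1.2 0 0; 0 0 0 -2.8 -1.1 0 0; 0 0 0 -2.8 -1.5 0 0"}}

```text
time_s: 13.72
eef_pos: [0.5482, -0.0932, 0.0559]
eef_rot: [0.0, 0.999, -0.043, 0.001]
wrist_force: [2.4, -0.9, -0.6]
opening: 0.002
grasp_force: 0.9
```

Request:
{"api": "servo_tool", "payload": {"commands": "0 0 0 -2.7 -1.8 0 0; 0 0 0 -2.5 -2.2 0 0; 0 0 0 0 0 0 0"}}

```text
time_s: 14.1
eef_pos: [0.5426, -0.0884, 0.0551]
eef_rot: [-0.0, 0.999, -0.042, -0.0]
wrist_force: [0.8, 0.2, 0.8]
opening: 0.001
grasp_force: 0.3
```

Request:
{"api": "servo_tool", "payload": {"commands": "0 0 0 -1.8 -2 0 0; 0 0 0 0 0 0 0"}}

```text
time_s: 14.35
eef_pos: [0.542, -0.0871, 0.0554]
eef_rot: [0.001, 0.999, -0.043, 0.001]
wrist_force: [3.0, -4.0, -3.1]
opening: -0.004
grasp_force: 2.1
```

Request:
{"api": "servo_tool", "payload": {"commands": "0 0 0 -0.8 -1 0 0; 0 0 0 0 0 0 0"}}

```text
time_s: 14.6
eef_pos: [0.5419, -0.0869, 0.0555]
eef_rot: [0.001, 0.999, -0.043, 0.001]
wrist_force: [5.6, -5.9, -4.3]
opening: -0.0
grasp_force: 3.6
```

Request:
{"api": "servo_tool", "payload": {"commands": "0 0 0 -0.8 -1 0 0; 0 0 0 0 0 0 0; 0 0 0 0 0 0 0"}}

```text
time_s: 14.98
eef_pos: [0.5418, -0.0866, 0.0557]
eef_rot: [0.002, 0.999, -0.043, 0.002]
wrist_force: [6.8, -9.8, -6.2]
opening: -0.001
grasp_force: 5.1
```

```bash
python3 - <<'E'
from h import *
p=fx();print(p,get_obs()["wrist_force"])
for hy in (7,11,14.5):
  print(hy,min(range(185,230),key=lambda t:abs((p[:2]-c(t,hy=hy))@[-np.sin(np.radians(t)),np.cos(np.radians(t))])))
E
```

```text
[-19.43080642  35.28950143  55.65296664] [ 6.84797895 -9.77005515 -6.21191902]
7 200
11 194
14.5 189
```

The nut is at its hard stop: 12 N with no motion, and the wing at about 196° as predicted. I'll back off, clear the scene and check.

Request:
{"api": "servo_tool", "payload": {"commands": "0 0 0 6 8 0 0; 0 0 0 0 0 -40 0; 0 0 0 0 0 -50 0; 0 0 0 -50 0 -30 0; 0 0 0 0 0 0 0"}}

```text
time_s: 15.6
eef_pos: [0.4944, -0.0882, 0.1775]
eef_rot: [0.0, 0.999, -0.043, 0.001]
wrist_force: [0.1, 0.3, -1.1]
opening: -0.001
grasp_force: 0.0
```

```bash
python3 - <<'E'
from h import *
import pickle
o=get_obs();cc=calibration("wrist");im=camera("wrist");pickle.dump(cc,open("w2.pkl","wb"))
F=lambda x,y,z:proj(cc,np.array([*((M.T@[x,y]+O)/1000),z/1000]))
q=np.array([F(*e,12) for e in [(-95,-39),(65,-39),(65,101),(-95,101)]]);x0,y0=np.maximum(q.min(0).astype(int)-8,0);x1,y1=q.max(0).astype(int)+8
print(x0,y0,x1,y1,"pred wing-",F(5-36.5,58-10.6,69),"wing+",F(5+36.5,58+10.6,69),"block back L/R",F(-15,20,34),F(-15,-20,34),"nominal wing")
a=im[y0:min(y1,400),x0:x1];s=min(480/a.shape[1],500/a.shape[0]);print("scale",s)
a=cv2.resize(a,None,fx=s,fy=s,interpolation=cv2.INTER_CUBIC)
b=cv2.resize(camera("side")[165:250,280:400],(320,227),interpolation=cv2.INTER_CUBIC)
h=max(a.shape[0],227);g=np.zeros((h,a.shape[1]+320,3),np.uint8);g[:a.shape[0],:a.shape[1]]=a;g[:227,a.shape[1]:]=b
cv2.imwrite("pics/p3.png",g);print(g.shape,fx())
E
```

```text
235 42 397 218 pred wing- [297.23043648 159.75352074] wing+ [268.23617424  67.29292906] block back L/R [328.07380024 137.55279819] [369.91228466 137.40129479] nominal wing
scale 2.840909090909091
(500, 780, 3) [-65.54841844  29.6271586  175.41430698]
```

View pics/p3.png

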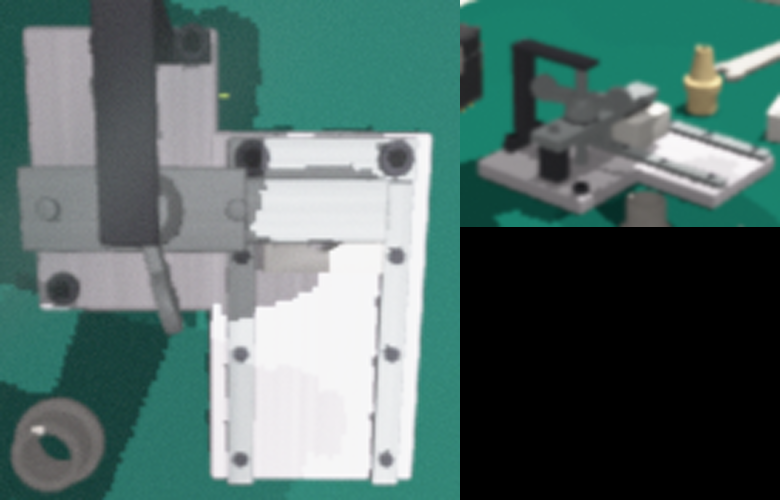

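The wing tip at (174,330) in the crop is within 2 px of the prediction for nut 6.0. The block's rear edge at row ~270 matches its home position (predicted 271), and the strap is down on the block. The bush and the nozzle have not moved.

```bash
python3 -c "
from bench import *
print(hand_in())"
```

```text
the job is handed in; nothing more can be done
None
```

I pushed the block home against the end stop, then turned the wing nut clockwise in three strokes to its hard stop, which put the strap down on the block; the job is handed in at about 16 s, but no verdict came back.

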